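# Clear the riser and spring the touch-latch door

## Task

Two small push-to-open cabinets without handles stand side by side on the garage shelf. With the fingers, first push the round aluminium riser sideways along the shelf, to either side, until no part of it stands in front of the taller cabinet's door; then press that door in near its free edge (the right-hand edge seen from the robot) until its catch lets go, and draw back so that the spring swings it ajar. Do not lift or tip the riser, leave the lower cabinet shut and the other things undisturbed, and finish with the door ajar on its spring.

Things in the scene. Friction and masses are not known exactly. Their poses are not given: they have to be found in the camera images.
- tall: White laminate cabinet, fixed, carcass 130 mm deep (x) x 190 mm wide (y) x 130 mm high, with a handle-less grey door that covers its whole front. Origin: centre of the carcass's underside; x axis points from the door to the back, y to the hinge side (left seen from the robot), z up. The outside face of the shut door lies at x = -86 mm.
- low: White laminate cabinet, fixed, carcass 130 mm deep (x) x 190 mm wide (y) x 90 mm high, with a handle-less grey door that covers its whole front. Origin: centre of the carcass's underside; x axis points from the door to the back, y to the hinge side (left seen from the robot), z up. The outside face of the shut door lies at x = -86 mm. Its door is to stay shut.
- tall_door (a joint): Taller cabinet's door, 186 x 12 mm, hinge axis at cabinet x -86, y +93 mm, free edge y -93. rad: 0 shut (to 0.01), negative pressed in (stop at -0.04), positive swung out to the robot. The catch lets go at about -0.02 (4 mm at the free edge, some 4 N; press on to the stop to be sure); as the finger withdraws, a spring swings the door to about 0.55 (free edge 97 mm out) and keeps it there.
- low_door (a joint): Lower cabinet's door, 186 x 12 mm, hinge axis at cabinet x -86, y +93 mm, free edge y -93. rad: 0 shut (to 0.01), negative pressed in (stop at -0.04), positive swung out to the robot. The catch lets go at about -0.02 (4 mm at the free edge, some 4 N; press on to the stop to be sure); as the finger withdraws, a spring swings the door to about 0.55 (free edge 97 mm out) and keeps it there.
- tall_pad (a point): Good place to press: a point on the outside face of the taller cabinet's door, 31 mm in from the free edge and 32 mm below the door's top (98 mm above the shelf). It moves with the door.
- riser: Loose round aluminium riser column, 64 mm diameter over its end flanges (waist 52 mm), 70 mm high, about 0.35 kg, upright on the shelf, its axis 68 to 80 mm in front of the taller door. Origin: centre of its underside, z along its axis. It is clear of the door when its centre is over 125 mm to either side of the cabinet's middle, along the cabinet's y.
- jar: White push-top dispenser jar, 66 mm in diameter, 104 mm high, loose; bystander. Origin: centre of its underside.
- tray: Stainless parts tray, 150 (x) x 210 (y) x 25 mm, loose, with a wheel and a bearing in it; bystander. Origin: centre of its underside.
- wheel_a: Yellow skate wheel lying flat on top of the lower cabinet, 58 mm in diameter, 32 mm thick; bystander. Origin: centre of its underside.
- wheel_b: Yellow skate wheel lying flat in the tray, same size; bystander. Origin: centre of its underside.
- skate_tool: Black T-shaped skate tool lying on the shelf, 124 mm long (x), crossbar 80 mm, 14 mm thick; bystander. Origin: centre of its underside at the middle of the shaft.
Mind the look-alikes: they are no part of the job. Leave any brown or turquoise look-alike of the riser alone.

How it is judged:
By the outcome, as a careful person would: the job done as asked, in the order asked, and still so for the second after the job is handed in, with the robot touching nothing.
It also fails if it takes over 56 s, if anything falls off the work surface, if the arm or the gripper's body presses on something with over 40 N, if the wrist force passes 120 N, or if a joint passes its speed limit or range.

## Robot

A 7-joint arm with a two-finger parallel gripper is mounted at the origin on the work surface. World frame = base frame: x ahead of the robot, y to its left, z up, the work surface at z = 0. Lengths are in m, angles in rad, forces in N, time in s.
With the tool pointing down it reaches from about 0.425 to 0.925 m from the base axis. Payload 6.8 kg.
Tool frame: the origin (TCP) lies between the finger pads; the fingertips stand 11 mm ahead of it and the grasp point (between the pads) lies 8 mm behind it; z points along the fingers, y is the line along which they close (so a half turn about z gives the same grasp; the last joint's range is limited). The gripper opens to 85 mm and grips with 20 to 120 N. Pads are 22 mm wide; open, the fingers measure 114 mm over their backs; the gripper's body (76 mm by 85 mm) begins 54 mm behind the grasp point. The pads swing forward as they close: fully open they stand 13 mm farther back than shut.
Start: joints at [-1.323, 0.477, 0.022, 1.555, -0.011, 1.109, -0.083], TCP at [0.235, 0.633, 0.242] pointing down, gripper open.
Joint ranges: [-2.96, 2.96], [-0.34, 2.1], [-1.41, 1.46], [0.24, 2.44], [-1.37, 4.51], [0.17, 1.92], [-2.96, 2.96]. Speed limits (rad/s): [2.39, 2.39, 3.14, 3.14, 3.14, 3.14, 3.14].

## Interface

Orientations are given as a rotation vector (axis times angle).
In Python, from bench import r gives the robot as it stands.
- The arm moves only by the tool send_rows, never from a script. Its argument "deltas" is a list of rows, each an object of numbers: "dx", "dy", "dz": the shift along the world's x, y, z in mm; "rx", "ry", "rz": the turn, a rotation vector about the world's x, y, z in degrees. A call has 1 to 5 rows; each row is the pose to reach, as a shift and turn from the pose commanded when the call began; what a row does not reach only later rows make up. A row lasts 1/12 s, in which the tool goes at most 41.7 mm and 7.16 degrees, less where a joint would pass 70% of its speed; a pose out of reach is approached as far as the arm can. A call with a gripper value outside its range is refused whole. "jaw" is the finger opening in mm, from 0 to 85.4, set as the call begins (left out, the last holds). The fingers move at their own pace and stop on an object; "newtons" is the grip in N (left out, the last holds). Time passes only in rows, so rows that repeat a pose let the fingers close. It gives the time, the measured TCP pose, the force, the opening and the grip force at its end, in the units of the state.
- r.get_obs(): the state, without advancing time (a new reading comes with each control period).
- r.grab_frame(name): name is "side" or "top"; returns a dict with "frame" (480x640x3 uint8, blue, green, red), "z_map" (480x640 float32, m along the optical axis (not along the pixel's ray), 0 where there is no reading), "vertical_fov" (degrees; the focal length in pixels is half the picture's height over the tangent of half this angle, whatever the lens; pixels are square), "cx", "cy" (the principal point, pixels), "xyz" and "orientation" of the camera in the world. Camera axes: x right, y down, z forward; pixel columns grow to the right and rows downward; lengths in m; the calibration is good to about 2 mm. A picture is of the moment at which its call begins.
- r.hand_in(): hands the job in; it is judged then, once.
The state is a dict: "clock": time; "joints": joint angles; "qvel": joint speeds; "tau": joint torques, N m; "tcp_pos": TCP position; "orientation": TCP orientation; "contact_force": force on the tool from outside, world axes, zero at the start; "moment": the same for the moment, N m; "grip_width": finger opening in m; "gripper_force": force on a finger pad.
Only numpy, scipy, OpenCV 4.12 (cv2) and the standard library are available. Lean on these libraries where they do the work, as an engineer would, in place of code of your own. Each camera call takes 0.05 s, during which the arm holds its last target. There are 200 camera calls.

## Working session

There is one attempt and no reset: what is moved stays moved. The work goes in short steps, Python scripts to look and compute and a tool call to move; the robot and the scene stay as the last step left them, time stands still between calls to the robot, and variables do not carry over. Pictures are saved under pics/ and viewed, at most 10 in all, crops included, and the job is handed in when it is done.

Besides the shell and the picture viewer there is one more tool, called after "Emit:" as a command line: name --argument value ..., lists and objects as JSON in quotes. send_rows: Moves the arm, as the interface text tells. Its arguments: {"type":"object","properties":{"deltas":{"type":"array","items":{"type":"object","properties":{"dx":{"type":"number"},"dy":{"type":"number"},"dz":{"type":"number"},"rx":{"type":"number"},"ry":{"type":"number"},"rz":{"type":"number"}}}},"jaw":{"type":"number"},"newtons":{"type":"number"}},"required":["deltas"]}

```bash
mkdir -p pics; cat > h.py <<'E'
import numpy as np, cv2
from scipy.spatial.transform import Rotation as R
from bench import r
def rot(o):
    o=np.array(o,float)
    return o if o.shape==(3,3) else (R.from_rotvec(o).as_matrix() if o.size==3 else R.from_quat(o).as_matrix())
def pts(f):
    h,w=f["z_map"].shape; F=h/2/np.tan(np.radians(f["vertical_fov"])/2)
    u,v=np.meshgrid(np.arange(w),np.arange(h)); z=f["z_map"]
    c=np.stack([(u-f["cx"])/F*z,(v-f["cy"])/F*z,z],-1)
    return c@rot(f["orientation"]).T+np.array(f["xyz"])
E
python3 - <<'E'
from h import *
for n in("side","top"):
    f=r.grab_frame(n); cv2.imwrite(f"pics/{n}0.png",f["frame"]); np.savez(f"{n}0.npz",**f)
    print(n,f["xyz"],f["orientation"],f["vertical_fov"],f["cx"],f["cy"],(f["z_map"]==0).mean())
print(r.get_obs())
E
```

```text
side [ 0.24470671 -0.80093125  0.86033267] [-2.31404825  0.36160143 -0.14276161] 44.89932008299427 318.34410063339334 242.0758771689555 0.004182942708333333
top [ 0.3026475  -0.0299145   1.01687831] [-2.05066856  2.17255188 -0.22562629] 50.021323396429274 316.98180125926996 237.91164493385915 0.0037858072916666665
{'clock': 0.1, 'joints': array([-1.32307836,  0.477715  ,  0.02234928,  1.55633495, -0.01149774,
        1.10932412, -0.08309865]), 'qvel': array([ 0.00137533, -0.00169309, -0.00037364, -0.00276589,  0.0020399 ,
        0.00119869, -0.00021593]), 'tau': array([ 4.08251683e-03, -5.97764289e+01,  1.61331754e+00, -2.81956297e+01,
        1.27373741e-02,  5.10539277e-03,  4.66857409e-05]), 'tcp_pos': array([0.23497511, 0.63223139, 0.24143214]), 'orientation': array([-5.55917989e-01, -3.09184315e+00,  2.58308754e-03]), 'contact_force': array([ 0.46329854, -0.6707402 ,  0.34633581]), 'moment': array([-0.00012275, -0.03636988,  0.03331926]), 'gripper_force': 0.0, 'grip_width': 0.0855914718882627}
```

View pics/side0.png

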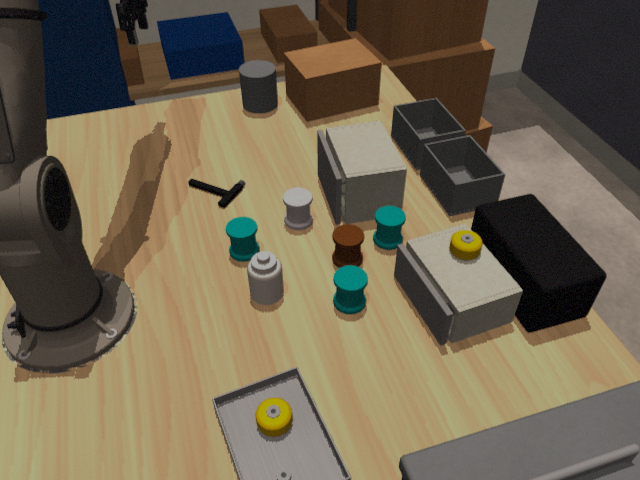

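View pics/top0.png

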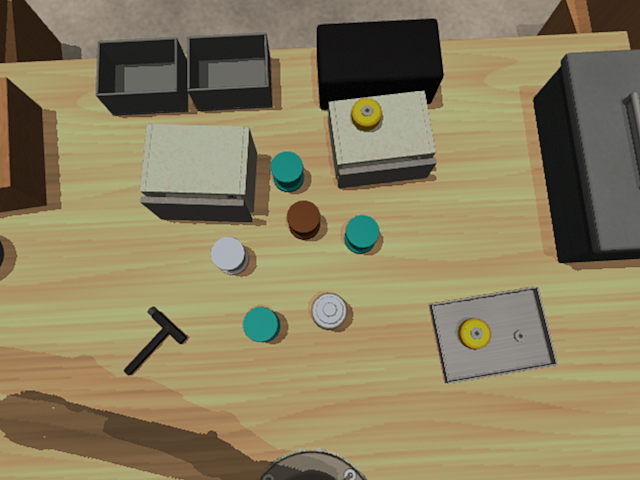

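The side view shows the silver riser at (298,207), in front of the tall cabinet at (360,170). In the top view the riser is at (228,254), left of the brown look-alike at (304,220). The free side is the left, +y, so I'll measure next.

```bash
cat > m.py <<'E'
from h import *
def load(n):
    d=np.load(n); return {k:d[k] for k in d}
f=load("top0.npz"); P=pts(f)
def blob(u0,u1,v0,v1,zlo,zhi):
    S=P[v0:v1,u0:u1].reshape(-1,3); return S[(S[:,2]>zlo)&(S[:,2]<zhi)]
def circ(n,*a):
    b=blob(*a); (c,rad)=cv2.minEnclosingCircle(b[:,:2].astype(np.float32)); print(n,np.round(c,4),round(rad,4),np.round(b[:,2].mean(),4),len(b))
circ("riser",200,256,228,280,.062,.08)
circ("brown",280,328,195,245,.05,.09)
circ("turq1",265,310,145,198,.05,.09)
circ("turq3",235,290,300,350,.05,.09)
circ("jar",305,355,285,335,.06,.12)
b=blob(120,200,300,385,.006,.03); print("tool",b.min(0),b.max(0))
b=blob(130,262,115,225,.12,.14)
rect=cv2.minAreaRect(b[:,:2].astype(np.float32)); print("tall top",rect,np.round(cv2.boxPoints(rect),4),b[:,2].mean())
print("table",np.median(P[380:400,300:400,2]))
print("left block",blob(0,45,80,215,.03,.5).min(0))
print("turret",blob(0,20,220,290,.03,.3).min(0) if len(blob(0,20,220,290,.03,.3)) else None)
E
python3 m.py
```

```text
riser [0.486  0.1316] 0.0323 0.07 904
brown [ 0.5487 -0.0141] 0.0321 0.0698 864
turq1 [0.6498 0.0134] 0.0323 0.0698 829
turq3 [0.3513 0.0746] 0.0321 0.0701 968
jar [ 0.3681 -0.0519] 0.033 0.0864 1021
tool [0.25688063 0.22422147 0.00606785] [0.39989783 0.34167832 0.02121391]
tall top ((0.6430479288101196, 0.1773701310157776), (0.19135960936546326, 0.15363983809947968), 84.76788330078125) [[0.5578 0.0891]
 [0.7108 0.0751]
 [0.7283 0.2656]
 [0.5753 0.2797]] 0.12980003306510823
table 0.00021254295122530298
left block [0.61132658 0.50870176 0.03000827]
turret None
```

Emit:
send_rows --deltas '[{"dx":20,"dy":-33,"rz":-6},{"dx":40,"dy":-66,"rz":-12},{"dx":60,"dy":-99,"rz":-18},{"dx":80,"dy":-132,"rz":-24},{"dx":100,"dy":-165,"rz":-30}]' --jaw 44

```text
$.deltas[0]: bad value
```

Emit:
send_rows --deltas '[{"dx":20,"dy":-33,"rz":-6},{"dx":40,"dy":-66,"rz":-12},{"dx":60,"dy":-99,"rz":-18},{"dx":80,"dy":-132,"rz":-24},{"dx":100,"dy":-165,"rz":-30}]'

```text
$.deltas[0]: bad value
```

Emit:
send_rows --deltas '[{"dx":20,"dy":-33,"dz":-20,"rz":-5},{"dx":40,"dy":-66,"dz":-40,"rz":-10},{"dx":57,"dy":-100,"dz":-60,"rz":-15},{"dx":57,"dy":-100,"dz":-80,"rz":-15},{"dx":57,"dy":-100,"dz":-90,"rz":-15}]'

```text
$.deltas[0]: bad value
```

Emit:
send_rows --deltas '[{"dx":20,"dy":-33,"dz":0,"rx":0,"ry":0,"rz":-6},{"dx":40,"dy":-66,"dz":0,"rx":0,"ry":0,"rz":-12},{"dx":60,"dy":-99,"dz":0,"rx":0,"ry":0,"rz":-18},{"dx":80,"dy":-132,"dz":0,"rx":0,"ry":0,"rz":-24},{"dx":100,"dy":-165,"dz":0,"rx":0,"ry":0,"rz":-30}]' --jaw 44

```text
clock: 0.52
tcp_pos: [0.3357, 0.4658, 0.2419]
orientation: [-1.344, -2.839, 0.001]
contact_force: [0.6, 0.2, 0.7]
grip_width: 0.0442
gripper_force: 0.0
```

Emit:
send_rows --deltas '[{"dx":20,"dy":-33,"dz":0,"rx":0,"ry":0,"rz":-6},{"dx":40,"dy":-66,"dz":0,"rx":0,"ry":0,"rz":-12},{"dx":60,"dy":-99,"dz":0,"rx":0,"ry":0,"rz":-18},{"dx":80,"dy":-132,"dz":0,"rx":0,"ry":0,"rz":-24},{"dx":100,"dy":-165,"dz":0,"rx":0,"ry":0,"rz":-30}]'

```text
clock: 0.93
tcp_pos: [0.4355, 0.3008, 0.2422]
orientation: [-2.033, -2.394, 0.0]
contact_force: [0.9, 0.2, 1.1]
grip_width: 0.0443
gripper_force: 0.0
```

Emit:
send_rows --deltas '[{"dx":19,"dy":-33,"dz":-10,"rx":0,"ry":0,"rz":-5},{"dx":38,"dy":-66,"dz":-20,"rx":0,"ry":0,"rz":-10},{"dx":57,"dy":-100,"dz":-30,"rx":0,"ry":0,"rz":-15},{"dx":57,"dy":-100,"dz":-60,"rx":0,"ry":0,"rz":-15},{"dx":57,"dy":-100,"dz":-90,"rx":0,"ry":0,"rz":-15}]'

```text
clock: 1.35
tcp_pos: [0.4942, 0.2001, 0.1525]
orientation: [2.328, 2.107, 0.005]
contact_force: [-1.1, 1.2, 0.1]
grip_width: 0.0443
gripper_force: 0.0
```

Emit:
send_rows --deltas '[{"dx":-1,"dy":1,"dz":-30,"rx":0,"ry":0,"rz":0},{"dx":-2,"dy":1,"dz":-60,"rx":0,"ry":0,"rz":0},{"dx":-2,"dy":1,"dz":-90,"rx":0,"ry":0,"rz":0},{"dx":-2,"dy":1,"dz":-112,"rx":0,"ry":0,"rz":0},{"dx":-2,"dy":1,"dz":-122,"rx":0,"ry":0,"rz":0}]'

```text
clock: 1.77
tcp_pos: [0.4881, 0.2029, 0.0273]
orientation: [-2.322, -2.114, 0.008]
contact_force: [-0.2, -0.6, -0.6]
grip_width: 0.0439
gripper_force: 0.0
```

```bash
python3 - <<'E'
from h import *
f=r.grab_frame("side"); cv2.imwrite("pics/side1.png",cv2.resize(f["frame"][120:320,180:460],None,fx=2.5,fy=2.5))
o=r.get_obs(); print(o["tcp_pos"],o["contact_force"],o["joints"])
E
```

```text
[0.48798451 0.20273792 0.02700857] [ 0.2931886  -0.69752784 -1.35451801] [-0.75720884  0.57495652  0.31208662  2.06760941 -0.32425089  0.55063058
 -0.30671974]
```

View pics/side1.png

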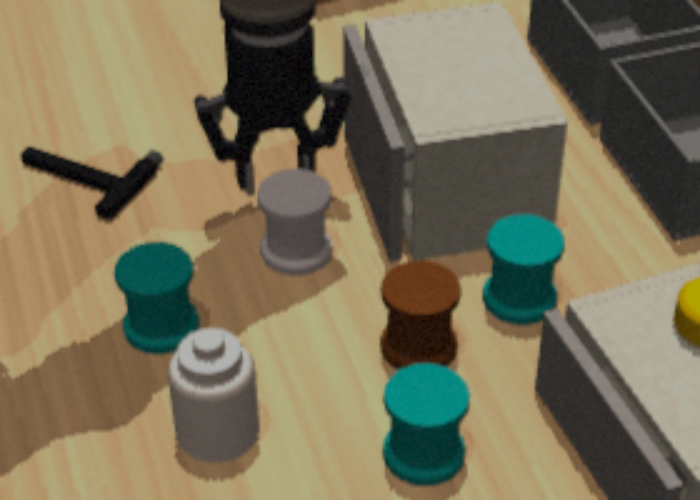

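The crop shows both fingers behind the silver riser (295,220), at about (245,170) and (305,155), clear of the door. Next I push the riser to the right.

Emit:
send_rows --deltas '[{"dx":-1,"dy":-10,"dz":0,"rx":0,"ry":0,"rz":0},{"dx":-2,"dy":-20,"dz":2,"rx":0,"ry":0,"rz":0},{"dx":-3,"dy":-28,"dz":2,"rx":0,"ry":0,"rz":0},{"dx":-3,"dy":-36,"dz":2,"rx":0,"ry":0,"rz":0},{"dx":-4,"dy":-44,"dz":2,"rx":0,"ry":0,"rz":0}]'

```text
clock: 2.23
tcp_pos: [0.4874, 0.1591, 0.0337]
orientation: [2.323, 2.113, 0.005]
contact_force: [0.6, 2.6, 1.7]
grip_width: 0.0441
gripper_force: 0.8
```

Emit:
send_rows --deltas '[{"dx":-1,"dy":-8,"dz":0,"rx":0,"ry":0,"rz":0},{"dx":-2,"dy":-16,"dz":0,"rx":0,"ry":0,"rz":0},{"dx":-2,"dy":-24,"dz":0,"rx":0,"ry":0,"rz":0},{"dx":-3,"dy":-32,"dz":0,"rx":0,"ry":0,"rz":0},{"dx":-4,"dy":-40,"dz":0,"rx":0,"ry":0,"rz":0}]'

```text
clock: 2.65
tcp_pos: [0.4824, 0.1194, 0.0325]
orientation: [2.323, 2.115, 0.001]
contact_force: [0.5, 2.8, 2.6]
grip_width: 0.0442
gripper_force: 0.3
```

Emit:
send_rows --deltas '[{"dx":-1,"dy":-8,"dz":0,"rx":0,"ry":0,"rz":0},{"dx":-2,"dy":-16,"dz":0,"rx":0,"ry":0,"rz":0},{"dx":-2,"dy":-24,"dz":0,"rx":0,"ry":0,"rz":0},{"dx":-3,"dy":-30,"dz":0,"rx":0,"ry":0,"rz":0},{"dx":-3,"dy":-34,"dz":0,"rx":0,"ry":0,"rz":0}]'

```text
clock: 3.07
tcp_pos: [0.4787, 0.0845, 0.0322]
orientation: [-2.324, -2.113, 0.001]
contact_force: [-0.0, 3.5, 2.8]
grip_width: 0.0439
gripper_force: 0.2
```

```bash
python3 - <<'E'
from h import *
f=r.grab_frame("side"); cv2.imwrite("pics/side2.png",cv2.resize(f["frame"][120:320,180:460],None,fx=2.5,fy=2.5))
o=r.get_obs(); print(o["tcp_pos"],o["contact_force"])
E
```

```text
[0.47870856 0.08388672 0.03218242] [0.55095795 1.92956569 1.94108146]
```

View pics/side2.png

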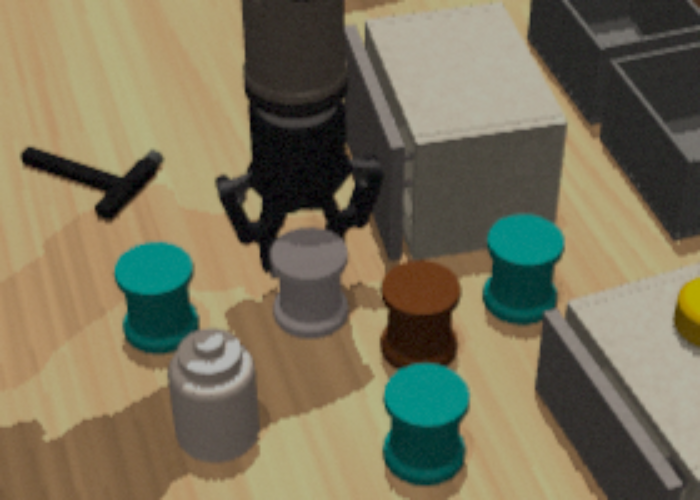

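The riser stands upright at about (310,285) in the crop, with a gap to the brown look-alike at (420,315). I'll back off a little and then measure its position.

Emit:
send_rows --deltas '[{"dx":1,"dy":8,"dz":0,"rx":0,"ry":0,"rz":0},{"dx":2,"dy":20,"dz":0,"rx":0,"ry":0,"rz":0},{"dx":3,"dy":35,"dz":0,"rx":0,"ry":0,"rz":0},{"dx":3,"dy":40,"dz":20,"rx":0,"ry":0,"rz":0},{"dx":3,"dy":40,"dz":60,"rx":0,"ry":0,"rz":0}]'

```text
clock: 3.53
tcp_pos: [0.4791, 0.1283, 0.0895]
orientation: [-2.316, -2.118, 0.012]
contact_force: [-0.0, 0.3, 0.6]
grip_width: 0.0439
gripper_force: 0.0
```

```bash
python3 - <<'E'
from h import *
f=r.grab_frame("side"); P=pts(f)[205:260,275:325].reshape(-1,3)
b=P[(P[:,2]>.063)&(P[:,2]<.076)&(P[:,1]<.09)]
c,rad=cv2.minEnclosingCircle(b[:,:2].astype(np.float32)); print(c,rad,len(b),np.percentile(b,[2,98],axis=0))
d=np.array(c)-[.5666,.1844]; print("local x,y",d@[.9958,-.0914],d@[.0914,.9958])
print(r.get_obs()["tcp_pos"])
E
```

```text
(0.47723376750946045, 0.050049781799316406) 0.034846384078264236 560 [[0.44612943 0.02118335 0.06433616]
 [0.50322494 0.07939092 0.07236798]]
local x,y -0.0767112843705368 -0.14195402093387605
[0.48414776 0.12838411 0.09773715]
```

The riser is now at local y ≈ -142 mm, so it is clear. I'll close the fingers and turn the tool 90° so that the knuckles lie along the door.

Emit:
send_rows --deltas '[{"dx":-4,"dy":0,"dz":0,"rx":0,"ry":0,"rz":7},{"dx":-8,"dy":0,"dz":0,"rx":0,"ry":0,"rz":14},{"dx":-10,"dy":0,"dz":0,"rx":0,"ry":0,"rz":21},{"dx":-10,"dy":0,"dz":0,"rx":0,"ry":0,"rz":28},{"dx":-10,"dy":0,"dz":0,"rx":0,"ry":0,"rz":35}]' --jaw 0

```text
clock: 4.0
tcp_pos: [0.4718, 0.1271, 0.0922]
orientation: [-1.569, -2.721, -0.0]
contact_force: [-0.7, -0.9, -0.2]
grip_width: -0.0003
gripper_force: 0.0
```

Emit:
send_rows --deltas '[{"dx":0,"dy":0,"dz":0,"rx":0,"ry":0,"rz":7},{"dx":0,"dy":0,"dz":0,"rx":0,"ry":0,"rz":14},{"dx":0,"dy":0,"dz":0,"rx":0,"ry":0,"rz":21},{"dx":0,"dy":0,"dz":0,"rx":0,"ry":0,"rz":28},{"dx":0,"dy":0,"dz":0,"rx":0,"ry":0,"rz":35}]'

```text
clock: 4.42
tcp_pos: [0.4719, 0.1271, 0.0921]
orientation: [-0.679, -3.067, -0.0]
contact_force: [-0.2, 0.0, -0.2]
grip_width: -0.0001
gripper_force: 0.0
```

Emit:
send_rows --deltas '[{"dx":0,"dy":0,"dz":0,"rx":0,"ry":0,"rz":7},{"dx":0,"dy":0,"dz":0,"rx":0,"ry":0,"rz":14},{"dx":0,"dy":0,"dz":0,"rx":0,"ry":0,"rz":20},{"dx":0,"dy":0,"dz":0,"rx":0,"ry":0,"rz":20},{"dx":0,"dy":0,"dz":0,"rx":0,"ry":0,"rz":20}]'

```text
clock: 4.83
tcp_pos: [0.472, 0.1266, 0.0921]
orientation: [-0.151, -3.138, -0.0]
contact_force: [0.8, -0.2, 0.4]
grip_width: -0.0001
gripper_force: 0.0
```

Emit:
send_rows --deltas '[{"dx":15,"dy":0,"dz":6,"rx":0,"ry":0,"rz":0},{"dx":35,"dy":0,"dz":6,"rx":0,"ry":0,"rz":0},{"dx":52,"dy":-1,"dz":6,"rx":0,"ry":0,"rz":0},{"dx":62,"dy":-2,"dz":6,"rx":0,"ry":0,"rz":0},{"dx":68,"dy":-2,"dz":6,"rx":0,"ry":0,"rz":0}]'

```text
clock: 5.25
tcp_pos: [0.5412, 0.1239, 0.0982]
orientation: [0.151, 3.138, -0.0]
contact_force: [-0.7, -0.0, -0.2]
grip_width: 0.0
gripper_force: 0.0
```

Emit:
send_rows --deltas '[{"dx":2,"dy":0,"dz":0,"rx":0,"ry":0,"rz":0},{"dx":4,"dy":0,"dz":0,"rx":0,"ry":0,"rz":0},{"dx":6,"dy":0,"dz":0,"rx":0,"ry":0,"rz":0},{"dx":8,"dy":0,"dz":0,"rx":0,"ry":0,"rz":0},{"dx":10,"dy":0,"dz":0,"rx":0,"ry":0,"rz":0}]'

```text
clock: 5.67
tcp_pos: [0.5498, 0.1238, 0.0983]
orientation: [-0.148, -3.138, -0.0]
contact_force: [-2.0, 1.2, 0.6]
grip_width: -0.0001
gripper_force: 0.0
```

Emit:
send_rows --deltas '[{"dx":1,"dy":0,"dz":0,"rx":0,"ry":0,"rz":0},{"dx":2,"dy":0,"dz":0,"rx":0,"ry":0,"rz":0},{"dx":3,"dy":0,"dz":0,"rx":0,"ry":0,"rz":0},{"dx":4,"dy":0,"dz":0,"rx":0,"ry":0,"rz":0},{"dx":4,"dy":0,"dz":0,"rx":0,"ry":0,"rz":0}]'

```text
clock: 6.08
tcp_pos: [0.5536, 0.1236, 0.098]
orientation: [-0.147, -3.137, 0.001]
contact_force: [-4.0, -0.2, -0.3]
grip_width: 0.0
gripper_force: 0.0
```

Emit:
send_rows --deltas '[{"dx":1,"dy":0,"dz":0,"rx":0,"ry":0,"rz":0},{"dx":2,"dy":0,"dz":0,"rx":0,"ry":0,"rz":0},{"dx":2,"dy":0,"dz":0,"rx":0,"ry":0,"rz":0}]'

```text
clock: 6.33
tcp_pos: [0.5558, 0.1236, 0.098]
orientation: [-0.148, -3.137, 0.001]
contact_force: [-4.9, 0.1, -0.8]
grip_width: 0.0001
gripper_force: 0.0
```

Emit:
send_rows --deltas '[{"dx":1,"dy":0,"dz":0,"rx":0,"ry":0,"rz":0},{"dx":2,"dy":0,"dz":0,"rx":0,"ry":0,"rz":0},{"dx":2,"dy":0,"dz":0,"rx":0,"ry":0,"rz":0}]'

```text
clock: 6.58
tcp_pos: [0.5559, 0.1237, 0.0978]
orientation: [-0.147, -3.134, 0.002]
contact_force: [-10.4, 0.2, 4.2]
grip_width: 0.0003
gripper_force: 0.0
```

The door is at its stop: no further travel and the force has jumped to 10 N. Now I draw back.

Emit:
send_rows --deltas '[{"dx":-8,"dy":1,"dz":0,"rx":0,"ry":0,"rz":0},{"dx":-18,"dy":2,"dz":0,"rx":0,"ry":0,"rz":0},{"dx":-30,"dy":3,"dz":0,"rx":0,"ry":0,"rz":0},{"dx":-42,"dy":4,"dz":0,"rx":0,"ry":0,"rz":0},{"dx":-54,"dy":5,"dz":0,"rx":0,"ry":0,"rz":0}]'

```text
clock: 7.0
tcp_pos: [0.5044, 0.1294, 0.0988]
orientation: [0.147, 3.135, 0.002]
contact_force: [-0.6, 1.1, 0.5]
grip_width: -0.0004
gripper_force: 0.0
```

Emit:
send_rows --deltas '[{"dx":-15,"dy":1,"dz":0,"rx":0,"ry":0,"rz":0},{"dx":-30,"dy":3,"dz":0,"rx":0,"ry":0,"rz":0},{"dx":-45,"dy":4,"dz":0,"rx":0,"ry":0,"rz":0},{"dx":-60,"dy":5,"dz":0,"rx":0,"ry":0,"rz":0},{"dx":-75,"dy":6,"dz":0,"rx":0,"ry":0,"rz":0}]'

```text
clock: 7.42
tcp_pos: [0.4296, 0.1353, 0.099]
orientation: [0.148, 3.135, 0.003]
contact_force: [-1.0, 0.5, -0.4]
grip_width: -0.0001
gripper_force: 0.0
```

Emit:
send_rows --deltas '[{"dx":-10,"dy":5,"dz":10,"rx":0,"ry":0,"rz":0},{"dx":-10,"dy":10,"dz":35,"rx":0,"ry":0,"rz":0},{"dx":-10,"dy":20,"dz":60,"rx":0,"ry":0,"rz":0},{"dx":-10,"dy":30,"dz":85,"rx":0,"ry":0,"rz":0},{"dx":-10,"dy":40,"dz":100,"rx":0,"ry":0,"rz":0}]'

```text
clock: 7.83
tcp_pos: [0.4208, 0.176, 0.2015]
orientation: [0.148, 3.132, 0.005]
contact_force: [0.5, 0.1, -0.2]
grip_width: 0.0001
gripper_force: 0.0
```

```bash
python3 - <<'E'
from h import *
f=r.grab_frame("side"); cv2.imwrite("pics/side3.png",f["frame"])
print(r.get_obs()["tcp_pos"],r.get_obs()["contact_force"])
E
```

```text
[0.4220219  0.17898288 0.20362415] [0.69111237 2.69571305 2.10014503]
```

View pics/side3.png

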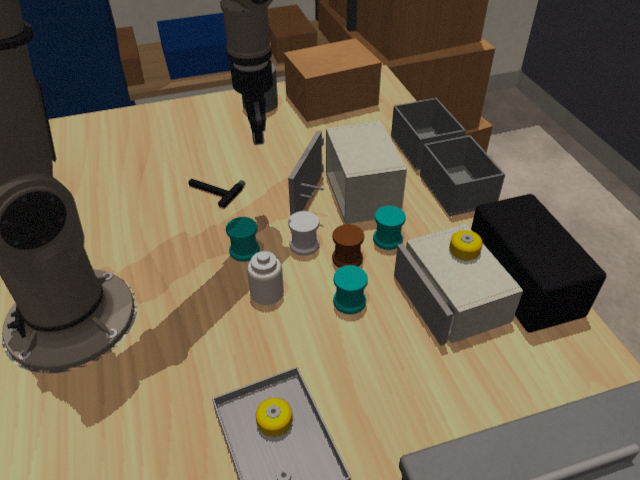

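The tall door stands ajar at (307,170), with the riser upright and clear at (304,232). The low cabinet is shut and everything else is where it was. I'll let things settle and hand in.

Emit:
send_rows --deltas '[{"dx":0,"dy":0,"dz":10,"rx":0,"ry":0,"rz":0},{"dx":0,"dy":0,"dz":10,"rx":0,"ry":0,"rz":0},{"dx":0,"dy":0,"dz":10,"rx":0,"ry":0,"rz":0},{"dx":0,"dy":0,"dz":10,"rx":0,"ry":0,"rz":0},{"dx":0,"dy":0,"dz":10,"rx":0,"ry":0,"rz":0}]'

```text
clock: 8.3
tcp_pos: [0.4187, 0.174, 0.2074]
orientation: [-0.149, -3.137, 0.001]
contact_force: [-0.2, -0.3, 0.4]
grip_width: 0.0001
gripper_force: 0.0
```

```bash
python3 -c "
from bench import r
print(r.hand_in())"
```

```text
the job is handed in; nothing more can be done
None
```

The riser was pushed right until clear of the taller door (about 142 mm from the cabinet's middle), that door was pressed to its stop and now stands ajar, the last picture shows nothing else disturbed, and the job is handed in at 8.3 s.

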